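Unlatch and slide off the lint-filter cover

TASK

Open the lint filter for cleaning: press the orange snap tab all the way in, then push the released blue cover along its track, off its seat and out of the dark guides, so that it lies flat on the parking ledge at the other end with the whole filter open. Do it by pressing and pushing with the fingertips only: do not lift the cover, do not force it while the tab is still up, and leave the other things as they stand.

Things in the scene. Friction and masses are not known exactly. Their poses are not given: they have to be found in the camera images.
- filter_unit: Fixed lint-filter unit, maroon foot, silver deck 270 x 290 mm, 60 mm above the table. Origin at table height under the cover track's middle. Unit frame: y along the straight track, the way the cover is pushed off; x across it (tab on the -x side; blue rest area with loose parts on the +x side); z up.
- seat (a point): Centre of the cover's seat, on the deck at y -50 mm in the unit's frame. Seat: y -106 to +8, over the filter opening, between dark guides (|x| 46.5 to 57.5 mm, 10.5 mm above the deck) whose lips hold the cover's long edges down; play 1.5 mm a side. A back stop as high closes it at y -115 to -106.5.
- ledge (a point): Centre of the parking ledge (dark pad), at y +80 mm in the unit's frame, level with the seat. The ledge is open above and runs from y +8 to +151 mm between 5 mm high side rims; end rim 6 mm high. A cover centred beyond y +63 is out of the guides; it meets the end rim at y +96.
- cover: Loose blue plate 100 (x) x 110 (y) x 6 mm, about 0.14 kg, axes as the unit's; origin at the centre of its underside, which slides on the deck. Home, it is centred on the seat. Once the tab is in it slides with a light push, 1 to 3 N, and stops soon when the push stops. While the tab is up it is blocked.
- rib (a point): Middle of the top of the white rib that stands across the cover's middle: 56 mm long in x, 10 mm thick in y, 20 mm high above the plate's top (86 mm above the table). Push on its -y face, towards +y; 50 mm of flat plate lies behind it.
- tab (a joint): Travel of the orange snap tab in m: 0 up (locked; starts up to 0.0012), 0.009 fully in. Moves straight down against 4 N of friction plus 25 N per m/s and stays where it is left. Its orange tongue, 7 mm proud of the track just ahead of the cover's front edge, sinks below the track when the tab is in by over 7.5 mm.
- tab_top (a point): Centre of the tab's flat orange top, 24 (x) x 22 (y) mm, at x -77, y +13 mm in the unit's frame; 84 mm above the table when up, 75 mm when fully in, so always higher than the guides (70.5 mm) and the grey housing round it (70 mm).
- weight: Bystander: round knurled steel weight with a knob, 68 mm across, 40 mm high, standing on the unit's rest area; origin at the centre of its underside.
- clamp_ring: Bystander: steel ring 76 mm across, 14 mm high, lying on the unit's rest area; origin at the centre of its underside.
- thread_cone: Bystander: yellow cone of thread, 72 mm across, 118 mm high, on the table to one side; origin at the centre of its underside.
- brush_disc: Bystander: aluminium disc with beige nubs, 96 mm across, 24 mm high, on the table to one side; origin at the centre of its underside.
- sample_jar: Bystander: closed clear jar, 68 mm across, 95 mm high, on the table to one side; origin at the centre of its underside.
- screwdriver: Bystander: screwdriver 190 mm long, red handle, lying on the table to one side; origin under the tool.
Mind the look-alikes: they are no part of the job. What is meant by the cover is not brown, purple or yellow, and is the smaller of those in its own colour.

How it is judged:
By the outcome, as a careful person would: the job done as asked, in the order asked, and still so for the second after the job is handed in, with the robot touching nothing.
It also fails if it takes over 38 s, if anything falls off the work surface, if the arm or the gripper's body presses on something with over 40 N, if the wrist force passes 120 N, or if a joint passes its speed limit or range.

ROBOT

A 6-joint arm with a two-finger parallel gripper is mounted at the origin on the work surface. World frame = base frame: x ahead of the robot, y to its left, z up, the work surface at z = 0. Lengths are in m, angles in rad, forces in N, time in s.
With the tool pointing down it reaches from about 0.3 to 0.875 m from the base axis. Payload 6.4 kg.
Tool frame: the origin (TCP) lies at the very end of the fingers, on their centre line; the grasp point (between the pads) lies 19 mm behind it; z points along the fingers, y is the direction in which the jaws open and shut (so a half turn about z gives the same grasp; the last joint's range is limited). The gripper opens to 88 mm and grips with 3 to 60 N. Pads are 18 mm wide; open, the fingers measure 123 mm over their backs; the gripper's body (75 mm by 187 mm) begins 45 mm behind the grasp point.
Start: joints at [-1.371, 0.181, 1.607, -0, 1.354, -0.206], TCP at [0.227, -0.528, 0.211] pointing down, gripper open.
Joint ranges: [-2.99, 2.99], [-0.89, 2.07], [0.3, 2.58], [-1.14, 4.28], [0, 2.63], [-3.12, 3.12]. Speed limits (rad/s): [2.57, 2.57, 3.01, 3.14, 3.14, 3.14].

INTERFACE

Orientations are given as a rotation vector (axis times angle).
In Python, from rig import robot gives the robot as it stands.
- The arm moves only by the tool send_rows, never from a script. Its argument "targets" is a list of rows, each an object with "rotation": the turn, a rotation vector about the tool's x, y, z as a fraction of full scale, a list of three; "linear": the shift along the tool's x, y, z as a fraction of full scale, a list of three; "jaw": the finger opening in mm, from 0 to 88.1. In form: [{"rotation": [wx, wy, wz], "linear": [dx, dy, dz], "jaw": jaw}, ...]. A call has 1 to 5 rows; each row is the pose to reach, as a shift and turn from the pose commanded when the call began, along the tool's axes at that moment, turning the shorter way round; what a row does not reach only later rows make up. Full scale, the value 1, is 200 mm for a shift and 180 degrees for a turn. A row lasts 1/10 s, in which the tool goes at most 50 mm and 8.59 degrees, less where a joint would pass 70% of its speed; a pose out of reach is approached as far as the arm can. A call with a number of a shift or a turn outside -1 to 1 is refused whole. A call with a gripper value outside its range is refused whole. The fingers move at their own pace and stop on an object; the grip force is fixed at half the most. Time passes only in rows, so rows that repeat a pose let the fingers close. It gives the time, the measured TCP pose, the force and the opening at its end, in the units of the state.
- robot.get_state(): the state, without advancing time (a new reading comes with each control period).
- robot.camera(name): name is "scene" or "top" or "wrist"; returns the picture (400x640x3 uint8, red, green, blue); there is no depth.
- robot.camera_params(name): a dict with "fx", "fy", "cx", "cy" (pixels), "rvec" (rotation vector, rad) and "tvec" (3), from world to camera coordinates, as OpenCV has them. Camera axes: x right, y down, z forward; pixel columns grow to the right and rows downward; lengths in m; the calibration is good to about 2 mm. A picture is of the moment at which its call begins: read the wrist's pose just before it. camera_params takes no time and is no camera call; for the wrist camera it gives the pose at the moment of the call.
- robot.sign_off(): hands the job in, once; it reports no verdict.
The state is a dict: "time_s": time; "joint_positions": joint angles; "qd": joint speeds; "effort": joint torques, N m; "eef_pos": TCP position; "tool_rot": TCP orientation; "wrist_force": force on the tool from outside, world axes, zero at the start; "moment": the same for the moment, N m; "width": finger opening in m.
Only numpy, scipy, OpenCV 4.12 (cv2) and the standard library are available. Lean on these libraries where they do the work, as an engineer would, in place of code of your own. Each camera call takes 0.05 s, during which the arm holds its last target. There are 200 camera calls.

## Working session

There is one attempt and no reset: what is moved stays moved. The work goes in short steps, Python scripts to look and compute and a tool call to move; the robot and the scene stay as the last step left them, time stands still between calls to the robot, and variables do not carry over. Pictures are saved under pics/ and viewed, about 8 in all and at most 12, crops included, and the job is handed in when it is done.

Besides the shell and the picture viewer there is one more tool, called after "Call:" by a JSON object that holds its "op" and its "data". send_rows: Moves the arm, as the interface text tells. Its arguments: {"type":"object","properties":{"targets":{"type":"array","items":{"type":"object","properties":{"rotation":{"type":"array","items":{"type":"number","minimum":-1,"maximum":1}},"linear":{"type":"array","items":{"type":"number","minimum":-1,"maximum":1}},"jaw":{"type":"number"}}}}},"required":["targets"]}

```bash
mkdir -p pics; ls; python3 - <<'E'
from rig import robot
import cv2
for n in("top","scene"):
    im=robot.camera(n); cv2.imwrite(f"pics/{n}0.png",im[:,:,::-1]); print(n,robot.camera_params(n))
print(robot.get_state())
E
```

```text
pics
top {'fx': 490.1702237240736, 'fy': 490.1702237240736, 'cx': 320.1612847330393, 'cy': 201.0807234908175, 'rvec': array([ 2.18426293, -2.12289071,  0.15808594]), 'tvec': array([-0.00966703,  0.52618192,  1.62047169])}
scene {'fx': 432.71683186517106, 'fy': 432.71683186517106, 'cx': 311.2677413569439, 'cy': 199.78965627926306, 'rvec': array([ 1.29751006,  2.12844842, -0.9749878 ]), 'tvec': array([ 0.20639993, -0.22313607,  1.84358497])}
{'time_s': 0.1, 'joint_positions': array([-1.37130577e+00,  1.81491827e-01,  1.60787086e+00,  1.21962701e-05,
        1.35378636e+00, -2.06294422e-01]), 'qd': array([ 0.00091377, -0.00216034, -0.00232712, -0.0009865 ,  0.00168843,
       -0.00157968]), 'effort': array([ 2.57660768e-04, -4.34820592e+01, -3.42694831e+01,  7.03090453e-02,
        3.40204930e-02, -3.60907063e-05]), 'eef_pos': array([ 0.22689601, -0.52778964,  0.21000411]), 'tool_rot': array([-3.07562818e+00, -6.32723719e-01, -2.70087603e-05]), 'wrist_force': array([0.22482865, 0.69029232, 0.19880102]), 'moment': array([-0.05449003, -0.06403958,  0.00286778]), 'width': 0.0878870170461007}
```

View pics/top0.png

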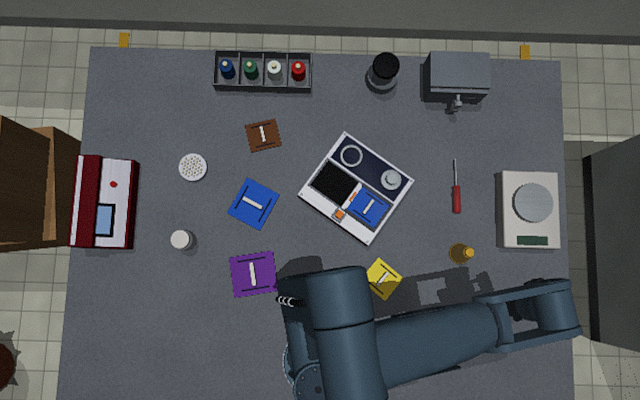

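View pics/scene0.png

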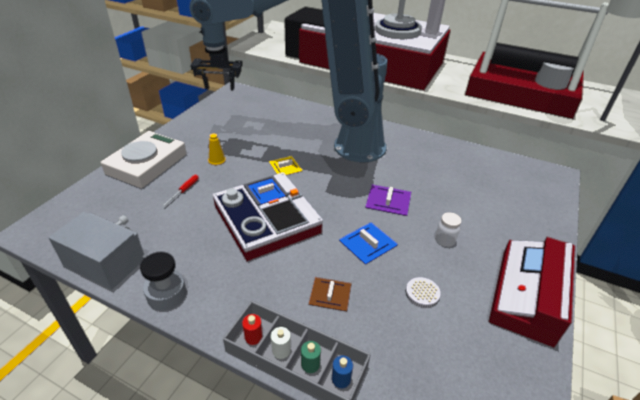

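Blue candidates in the top view are the larger loose plate at (253,203) and the smaller plate at (370,207). The smaller one sits in the silver unit beside the orange tab (339,214), so it fits the description. I'll confirm it in a crop and measure.

```bash
cat > h.py <<'E'
import cv2,numpy as np
from rig import robot
def ray(n,uv,z,p=None):
    p=p or robot.camera_params(n); R=cv2.Rodrigues(p['rvec'])[0]; c=-R.T@p['tvec']
    d=R.T@np.array([(uv[0]-p['cx'])/p['fx'],(uv[1]-p['cy'])/p['fy'],1]); return c+d*(z-c[2])/d[2]
def proj(n,P):
    p=robot.camera_params(n); K=np.array([[p['fx'],0,p['cx']],[0,p['fy'],p['cy']],[0,0,1]])
    return cv2.projectPoints(np.atleast_2d(P).astype(float),p['rvec'],p['tvec'],K,None)[0][:,0]
def cents(im,lo,hi,box,amin=8):
    x0,y0,x1,y1=box; h=cv2.cvtColor(im,cv2.COLOR_RGB2HSV)[y0:y1,x0:x1]
    m=cv2.inRange(h,np.array(lo),np.array(hi)); n,_,s,c=cv2.connectedComponentsWithStats(m)
    return [(s[i,4],c[i]+[x0,y0]) for i in range(1,n) if s[i,4]>=amin],m
E
python3 - <<'E'
from h import *
im=cv2.imread('pics/top0.png')[:,:,::-1].copy()
sc=cv2.imread('pics/scene0.png')[:,:,::-1].copy()
for n,i,box in(("top",im,(290,125,420,250)),("scene",sc,(205,165,330,260))):
    o,_=cents(i,(5,150,120),(20,255,255),box); b,_=cents(i,(100,150,90),(125,255,255),box,30)
    w,m=cents(i,(0,0,130),(180,70,255),box,20)
    for k,L,z in(("or",o,.082),("bl",b,.066),("w",w,.086)):
        for a,c in L: print(n,k,a,c,ray(n,c,z))
    if n=="top":
        cs=max(cv2.findContours(m,cv2.RETR_EXTERNAL,2)[0],key=cv2.contourArea)
        for q in cv2.boxPoints(cv2.minAreaRect(cs))+np.array(box[:2]): print(q,ray(n,q,.06))
a=cv2.resize(im[125:250,290:420],None,fx=4,fy=4,interpolation=2);b=cv2.resize(sc[165:260,205:330],None,fx=2.2,fy=2.2,interpolation=2)
c=np.zeros((500,800,3),np.uint8);c[:,:520]=a;c[:b.shape[0],525:525+b.shape[1]]=b
cv2.imwrite('pics/crop0.png',c[:,:,::-1])
E
```

```text
top or 15 [352.46666667 195.8       ] [ 0.54056308 -0.10024046  0.082     ]
top or 43 [338.69767442 213.93023256] [ 0.47919899 -0.05624706  0.082     ]
top bl 781 [367.62612036 206.89628681] [ 0.50725942 -0.15240566  0.066     ]
top w 2133 [349.14205345 195.84716362] [ 0.53947784 -0.08902702  0.086     ]
top w 123 [350.85365854 155.55284553] [ 0.67500926 -0.0920572   0.086     ]
top w 273 [390.87179487 179.2014652 ] [ 0.59911485 -0.22582369  0.086     ]
top w 53 [368.24528302 206.01886792] [ 0.50761992 -0.15230229  0.086     ]
[296.60811234 194.14865112] [0.54400615 0.08468685 0.06      ]
[343.2297287  128.87837791] [ 0.77320743 -0.066096    0.06      ]
[414.74324036 179.95944977] [ 0.60383148 -0.31006077  0.06      ]
[368.12162018 245.22972107] [ 0.3808227  -0.15650511  0.06      ]
scene or 41 [293.73170732 191.90243902] [ 0.48683552 -0.05529887  0.082     ]
scene or 13 [273.61538462 200.76923077] [ 0.55946725 -0.09173984  0.082     ]
scene bl 418 [266.07894737 191.12679426] [ 0.51098943 -0.15108473  0.066     ]
scene w 7223 [265.24242005 211.26041811] [ 0.62115614 -0.0863277   0.086     ]
scene w 57 [265.63157895 186.50877193] [ 0.51090903 -0.15187488  0.086     ]
```

View pics/crop0.png

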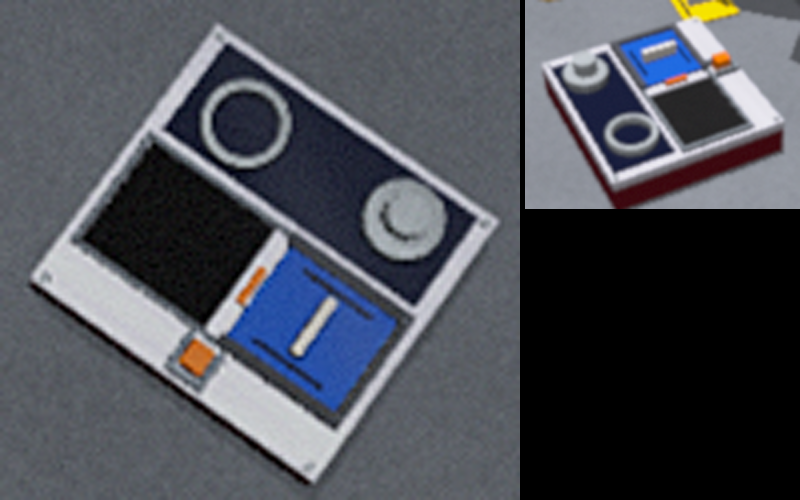

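The crop confirms it: smaller blue plate with white rib at crop (315,325), orange tongue at (252,285), tab at (197,357), and the dark ledge to the upper left. Next I hover above with the fingers closed, turning tool y to lie along unit x.

Call:
{"op": "send_rows", "data": {"targets": [{"rotation": [0, 0, -0.045], "linear": [0.2, -0.15, 0], "jaw": 0}, {"rotation": [0, 0, -0.09], "linear": [0.4, -0.3, 0], "jaw": 0}, {"rotation": [0, 0, -0.135], "linear": [0.6, -0.45, 0], "jaw": 0}, {"rotation": [0, 0, -0.18], "linear": [0.8, -0.6, -0.1], "jaw": 0}, {"rotation": [0, 0, -0.18], "linear": [0.95, -0.7, -0.2], "jaw": 0}]}}

```text
time_s: 0.6
eef_pos: [0.3464, -0.3216, 0.25]
tool_rot: [-2.772, -1.471, -0.0]
wrist_force: [0.3, -0.9, 1.1]
width: 0.0501
```

```bash
cat >> h.py <<'E'
def goal(P,yaw):
    "send_rows numbers to bring TCP to P, tool down, tool x at yaw (deg)"
    from scipy.spatial.transform import Rotation as R
    s=robot.get_state(); A=R.from_rotvec(s['tool_rot']); y=np.radians(yaw)
    T=R.from_matrix(np.array([[np.cos(y),np.sin(y),0],[np.sin(y),-np.cos(y),0],[0,0,-1]]).T.T)
    print('t',s['time_s'],'pos',s['eef_pos'].round(4),'F',s['wrist_force'].round(1),'w',round(s['width'],4))
    print('lin',(A.inv().apply(np.array(P)-s['eef_pos'])/.2).round(4),'rot',((A.inv()*T).as_rotvec()/np.pi).round(4))
E
python3 -c "
from h import *
goal((.47,-.13,.26),55.5)"
```

```text
t 0.6 pos [ 0.3464 -0.3216  0.25  ] F [ 0.3 -0.9  1.1] w 0.0501
lin [ 1.1399 -0.0256 -0.0483] rot [-0.0009 -0.0005  0.0022]
```

Call:
{"op": "send_rows", "data": {"targets": [{"rotation": [0, 0, 0], "linear": [0.25, 0, 0], "jaw": 0}, {"rotation": [0, 0, 0], "linear": [0.5, 0, 0], "jaw": 0}, {"rotation": [0, 0, 0], "linear": [0.75, 0, 0], "jaw": 0}, {"rotation": [0, 0, 0], "linear": [0.9, 0, 0], "jaw": 0}, {"rotation": [0, 0, 0], "linear": [0.9, 0, 0], "jaw": 0}]}}

```text
time_s: 1.1
eef_pos: [0.4491, -0.1729, 0.2505]
tool_rot: [-2.774, -1.473, -0.001]
wrist_force: [0.3, -0.8, 0.4]
width: 0.0102
```

```bash
python3 - <<'E'
from h import *
p=robot.camera_params("wrist"); im=robot.camera("wrist"); cv2.imwrite("pics/w1.png",im[:,:,::-1])
np.save('w1.npy',[p],allow_pickle=True)
s=robot.get_state(); print(s['eef_pos'],s['width'])
H=(0,0,640,400)
for k,lo,hi,z in(("or",(5,150,120),(20,255,255),.084),("bl",(100,150,90),(125,255,255),.066),("w",(0,0,150),(180,70,255),.086)):
    for a,c in cents(im,lo,hi,H,100)[0]: print(k,a,c,ray("wrist",c,z,p))
E
```

```text
[ 0.44823816 -0.17454524  0.25045663] 0.006374125109949973
or 656 [279.37804878  45.40853659] [ 0.48323298 -0.05702837  0.084     ]
or 249 [361.99196787  48.92771084] [ 0.54271567 -0.10059626  0.084     ]
bl 8936 [360.14391226 111.98433303] [ 0.51319036 -0.14860424  0.066     ]
w 1757 [279.31474104  15.69778031] [ 0.4971788  -0.03820868  0.086     ]
w 9378 [447.49904031 130.98677756] [ 0.57206181 -0.20756711  0.086     ]
w 1381 [372.69370022  45.66328747] [ 0.55170675 -0.10363437  0.086     ]
w 642 [263.29439252  85.04984424] [ 0.45141444 -0.07602576  0.086     ]
w 390 [265.09487179 127.33333333] [ 0.42981168 -0.10756343  0.086     ]
w 142 [368.53521127 120.76056338] [ 0.51458767 -0.15729417  0.086     ]
w 247 [573.27125506 250.65182186] [ 0.62509255 -0.39627795  0.086     ]
w 105 [ 34.91428571 252.00952381] [ 0.14583386 -0.0753267   0.086     ]
w 275 [222.81454545 255.62181818] [ 0.31019319 -0.19128022  0.086     ]
w 626 [561.15015974 390.77635783] [ 0.54130118 -0.57434934  0.086     ]
```

View pics/w1.png

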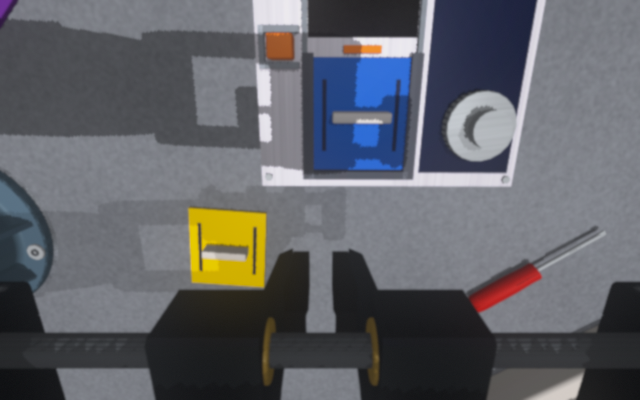

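Wrist view: tab top at (280,45), rib at (362,117), unit square with the image, so the yaw is right. The three views agree on tab ≈ (0.483, -0.0565) and rib ≈ (0.510, -0.151).

```bash
python3 -c "
from h import *
p=np.load('w1.npy',allow_pickle=True)[0]
for q in((333,117.5),(392,117.5),(362.5,117.5)): print(ray('wrist',q,.086,p))
for q in((262,186),(512,186)): print(ray('wrist',q,.06,p))
goal((.483,-.0565,.10),55.5)"
```

```text
[ 0.48838741 -0.13600277  0.086     ]
[ 0.53450205 -0.16707733  0.086     ]
[ 0.51144505 -0.15154027  0.086     ]
[ 0.38420898 -0.15629179  0.06      ]
[ 0.60848973 -0.3074134   0.06      ]
t 1.15 pos [ 0.4482 -0.1745  0.2505] F [-0.1 -0.4 -0.2] w 0.0064
lin [ 0.5862 -0.1867  0.7523] rot [-0.0002  0.0001  0.0021]
```

Call:
{"op": "send_rows", "data": {"targets": [{"rotation": [0, 0, 0], "linear": [0.2, -0.06, 0.2], "jaw": 0}, {"rotation": [0, 0, 0], "linear": [0.4, -0.12, 0.4], "jaw": 0}, {"rotation": [0, 0, 0], "linear": [0.55, -0.18, 0.55], "jaw": 0}, {"rotation": [0, 0, 0], "linear": [0.586, -0.187, 0.7], "jaw": 0}, {"rotation": [0, 0, 0], "linear": [0.586, -0.187, 0.75], "jaw": 0}]}}

```text
time_s: 1.65
eef_pos: [0.48, -0.0568, 0.0969]
tool_rot: [-2.773, -1.466, 0.008]
wrist_force: [0.7, 0.4, -0.6]
width: 0.0006
```

```bash
python3 - <<'E'
from h import *
a=robot.camera("wrist"); b=robot.camera("scene")
c=cv2.resize(b[150:270,200:340],(400,343),interpolation=2); d=cv2.resize(a[100:400,150:500],(400,343))
cv2.imwrite("pics/w2.png",np.hstack([d,c])[:,:,::-1]); goal((.483,-.0565,.075),55.8)
E
```

```text
t 1.75 pos [ 0.4816 -0.059   0.0994] F [ 0.3 -0.8  0.3] w 0.0003
lin [ 0.0144 -0.0005  0.1219] rot [-0.0012  0.0005 -0.001 ]
```

View pics/w2.png

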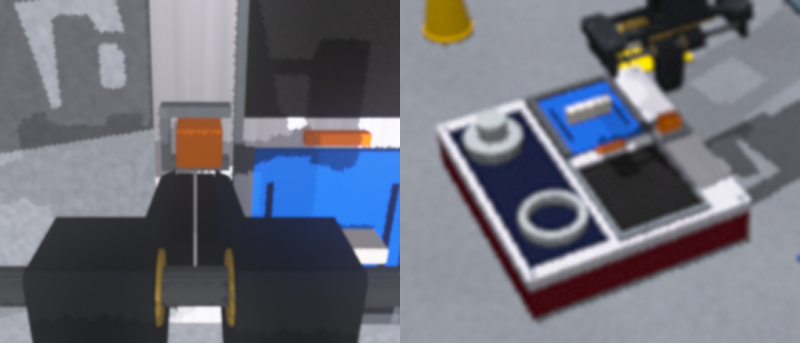

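```bash
python3 - <<'E'
from h import *
p=robot.camera_params("wrist"); a=robot.camera("wrist"); s=robot.get_state()
L,_=cents(a,(5,150,100),(20,255,255),(150,100,640,400),200)
for n,c in L: print(n,c,ray("wrist",c,.084,p))
print(s['eef_pos'],proj("wrist",s['eef_pos']))
E
```

```text
1548 [319.62273902 222.16085271] [ 0.48557926 -0.05238103  0.084     ]
589 [439.4278438  217.29711375] [ 0.54437931 -0.08869215  0.084     ]
[ 0.48292025 -0.05966213  0.10107456] [[320.14762344 246.05962653]]
```

Call:
{"op": "send_rows", "data": {"targets": [{"rotation": [0, 0, 0], "linear": [0.02, 0, 0.06], "jaw": 0}, {"rotation": [0, 0, 0], "linear": [0.02, 0, 0.08], "jaw": 0}, {"rotation": [0, 0, 0], "linear": [0.02, 0, 0.09], "jaw": 0}, {"rotation": [0, 0, 0], "linear": [0.02, 0, 0.1], "jaw": 0}, {"rotation": [0, 0, 0], "linear": [0.02, 0, 0.11], "jaw": 0}]}}

```text
time_s: 2.3
eef_pos: [0.4856, -0.0552, 0.0791]
tool_rot: [2.778, 1.466, 0.001]
wrist_force: [0.8, -0.7, 0.4]
width: 0.0006
```

Call:
{"op": "send_rows", "data": {"targets": [{"rotation": [0, 0, 0], "linear": [0, 0, 0.005], "jaw": 0}, {"rotation": [0, 0, 0], "linear": [0, 0, 0.01], "jaw": 0}, {"rotation": [0, 0, 0], "linear": [0, 0, 0.015], "jaw": 0}]}}

```text
time_s: 2.6
eef_pos: [0.4855, -0.0549, 0.0758]
tool_rot: [2.778, 1.467, 0.0]
wrist_force: [-0.1, 0.7, 0.7]
width: 0.0003
```

Call:
{"op": "send_rows", "data": {"targets": [{"rotation": [0, 0, 0], "linear": [0, 0, 0.005], "jaw": 0}, {"rotation": [0, 0, 0], "linear": [0, 0, 0.005], "jaw": 0}]}}

```text
time_s: 2.8
eef_pos: [0.4853, -0.0548, 0.0747]
tool_rot: [-2.778, -1.466, 0.0]
wrist_force: [0.4, -0.3, 0.5]
width: 0.0003
```

```bash
python3 - <<'E'
from h import *
goal((.485,-.0555,.075),55.8)
a=robot.camera("wrist"); b=robot.camera("scene")
c=cv2.resize(b[150:230,250:340],(386,343),interpolation=2); d=cv2.resize(a[100:400,150:500],(400,343))
cv2.imwrite("pics/w3.png",np.hstack([d,c])[:,:,::-1])
E
```

```text
t 2.8 pos [ 0.4853 -0.0548  0.0747] F [ 0.4 -0.3  0.5] w 0.0003
lin [-0.0035  0.0007 -0.0016] rot [-0.0001  0.     -0.0008]
```

View pics/w3.png

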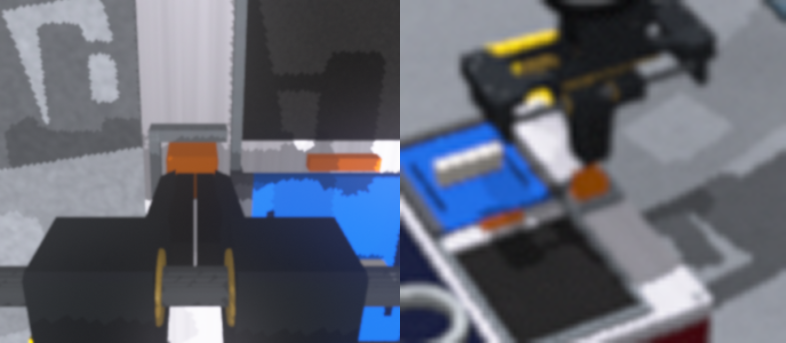

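The tongue still shows orange and the force stayed near zero, so I can't tell whether the tab went in. I'll back up for a clear look and measure.

Call:
{"op": "send_rows", "data": {"targets": [{"rotation": [0, 0, 0], "linear": [0, 0, -0.2], "jaw": 0}, {"rotation": [0, 0, 0], "linear": [-0.2, 0, -0.4], "jaw": 0}, {"rotation": [0, 0, 0], "linear": [-0.4, 0, -0.4], "jaw": 0}, {"rotation": [0, 0, 0], "linear": [-0.4, 0, -0.4], "jaw": 0}, {"rotation": [0, 0, 0], "linear": [-0.4, 0, -0.4], "jaw": 0}]}}

```text
time_s: 3.4
eef_pos: [0.4401, -0.1216, 0.1551]
tool_rot: [2.78, 1.463, 0.001]
wrist_force: [-0.6, -0.3, 0.8]
width: 0.0006
```

```bash
python3 - <<'E'
from h import *
p=robot.camera_params("wrist"); a=robot.camera("wrist"); b=robot.camera("scene"); b0=cv2.imread('pics/scene0.png')[:,:,::-1].copy()
for n,im,B in(("wrist",a,(150,0,640,400)),("scene",b,(205,165,330,260)),("scene",b0,(205,165,330,260))):
    for A,c in cents(im,(5,150,100),(20,255,255),B,8)[0]: print(n,A,c.round(1),[ray(n,c,z)[:2].round(4) for z in(.084,.075)])
pr=robot.get_state()['eef_pos']; print(pr)
c=cv2.resize(a[0:200,200:500],(600,400),interpolation=2)
d=np.vstack([cv2.resize(x[170:220,245:315],(280,200),interpolation=2) for x in(b0,b)])
cv2.imwrite("pics/w4.png",np.hstack([c,d[:400,:200]])[:,:,::-1])
E
```

```text
wrist 1051 [317.   91.5] [array([ 0.4827, -0.0542]), array([ 0.4825, -0.0543])]
wrist 421 [424.1  92.2] [array([ 0.5412, -0.0946]), array([ 0.5432, -0.0962])]
wrist 10 [288.1 373.1] [array([ 0.3273, -0.2357]), array([ 0.3214, -0.2426])]
scene 45 [293.4 192.2] [array([ 0.4907, -0.0543]), array([ 0.4809, -0.0597])]
scene 13 [273.6 200.8] [array([ 0.5615, -0.0905]), array([ 0.5524, -0.0962])]
scene 41 [293.7 191.9] [array([ 0.489 , -0.0541]), array([ 0.4792, -0.0594])]
scene 13 [273.6 200.8] [array([ 0.5615, -0.0905]), array([ 0.5524, -0.0962])]
[ 0.44024873 -0.12029876  0.15442775]
```

View pics/w4.png

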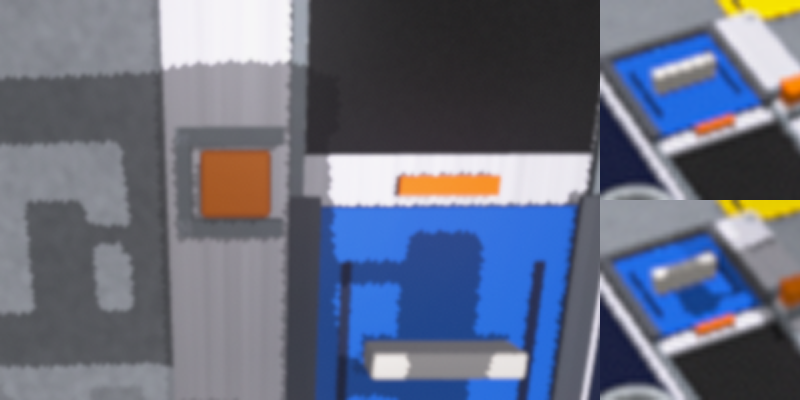

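```bash
python3 - <<'E'
from h import *
p1=np.load('w1.npy',allow_pickle=True)[0]; p4=robot.camera_params("wrist"); a=robot.camera("wrist"); im1=cv2.imread('pics/w1.png')[:,:,::-1].copy()
K=lambda p:np.array([[p['fx'],0,p['cx']],[0,p['fy'],p['cy']],[0,0,1]])
M=lambda p:K(p)@np.c_[cv2.Rodrigues(p['rvec'])[0],p['tvec']]
def ext(im,B):
    _,m=cents(im,(5,150,100),(20,255,255),B); n,l,s,c=cv2.connectedComponentsWithStats(m); i=1+np.argmax(s[1:,4]); x,y,w,h,_=s[i]; x+=B[0];y+=B[1]
    return np.array([x,y,w,h]),np.array([[x+w/2,y],[x+w/2,y+h],[x+w/2,y+h/2]],float)
for nm,B1,B4 in(("tab",(240,20,310,80),(270,40,345,130)),("tongue",(330,30,400,70),(380,60,470,120))):
    b1,e1=ext(im1,B1); b4,e4=ext(a,B4); X=cv2.triangulatePoints(M(p1),M(p4),e1.T,e4.T); print(nm,b1,b4,(X[:3]/X[3]).T.round(4))
for p in(p1,p4): print(-cv2.Rodrigues(p['rvec'])[0].T@p['tvec'])
E
```

```text
tab [266  33  27  26] [302  78  34  32] [[ 0.4888 -0.0478  0.0767]
 [ 0.4764 -0.0653  0.0756]
 [ 0.4827 -0.0564  0.0761]]
tongue [344  46  37   7] [401  90  50   9] [[ 0.548  -0.0985  0.0604]
 [ 0.5445 -0.1037  0.062 ]
 [ 0.5462 -0.1011  0.0612]]
[ 0.49691707 -0.10211047  0.42291699]
[ 0.48851113 -0.04971559  0.32674464]
```

```bash
python3 - <<'E'
from h import *
p1=np.load('w1.npy',allow_pickle=True)[0]; p4=robot.camera_params("wrist"); print(p4)
ux=np.array([np.cos(np.radians(-34.2)),np.sin(np.radians(-34.2)),0]); uy=np.array([-ux[1],ux[0],0])
def pj(p,P):
    K=np.array([[p['fx'],0,p['cx']],[0,p['fy'],p['cy']],[0,0,1]]); return cv2.projectPoints(P,p['rvec'],p['tvec'],K,None)[0][:,0].round(1).tolist()
for nm,p in(("w1",p1),("w4",p4)):
  for z in(.084,.075):
    T=np.array([.4827,-.055,z]); print(nm,z,pj(p,np.array([T+a*ux+b*uy for a in(-.012,.012) for b in(-.011,.011)])))
a=robot.camera("wrist"); cv2.imwrite("pics/w5.png",cv2.resize(a[30:180,250:450],(800,600),interpolation=0)[:,:,::-1])
E
```

```text
{'fx': 349.7259395359176, 'fy': 349.7259395359176, 'cx': 320.3495643605591, 'cy': 199.25724189887876, 'rvec': array([-2.70047775,  0.83085743,  0.13828266]), 'tvec': array([-0.43158217,  0.11618103,  0.38473374])}
w1 0.084 [[264.6, 57.0], [263.5, 30.0], [291.3, 57.1], [290.8, 30.1]]
w1 0.075 [[266.1, 57.6], [265.0, 31.4], [292.1, 57.7], [291.6, 31.5]]
w4 0.084 [[300.3, 110.0], [299.7, 75.4], [335.9, 110.0], [336.4, 75.4]]
w4 0.075 [[301.0, 109.0], [300.4, 75.6], [335.3, 109.0], [335.8, 75.6]]
```

View pics/w5.png

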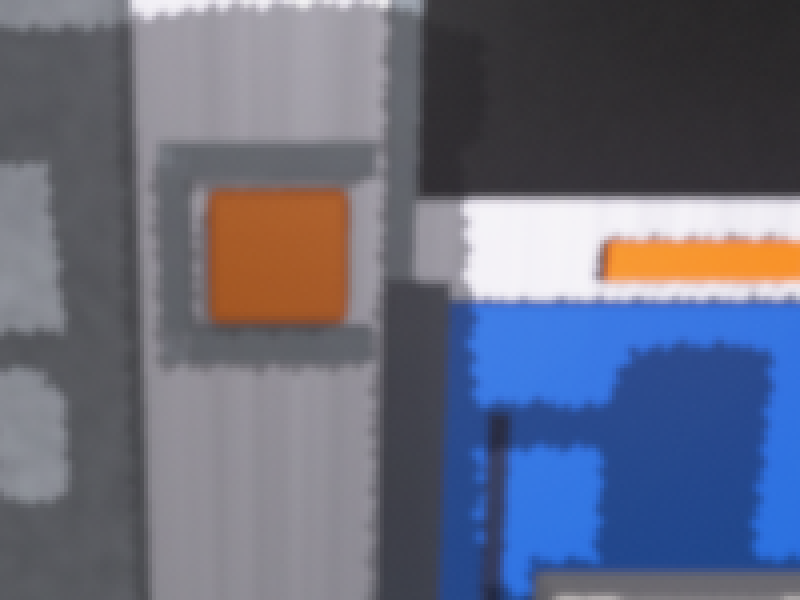

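```bash
python3 - <<'E'
from h import *
for P in((.4853,-.0548,.0747),(.4853,-.0548,.084),(.483,-.0550,.084),(.483,-.055,.075),(.4785,-.064,.0747)): print(P,proj("scene",np.array(P)))
w=cv2.imread('pics/w3.png')[:,400:]; s0=cv2.imread('pics/scene0.png'); s0=cv2.resize(s0[150:230,250:340],(386,343),interpolation=2)
s4=robot.camera("scene")[150:230,250:340,::-1]; s4=cv2.resize(s4,(386,343),interpolation=2)
for i in(s0,w,s4):
    m=cv2.inRange(cv2.cvtColor(i,cv2.COLOR_BGR2HSV),(5,150,100),(20,255,255)); print([x.tolist() for x in cv2.connectedComponentsWithStats(m)[2][1:] if x[4]>60])
cv2.imwrite('pics/w6.png',np.hstack([x[100:260,60:260] for x in (s0,w,s4)]).repeat(1,0))
E
```

```text
(0.4853, -0.0548, 0.0747) [[294.08281849 193.35836791]]
(0.4853, -0.0548, 0.084) [[294.07358567 191.23898302]]
(0.483, -0.055, 0.084) [[294.34347137 190.84814437]]
(0.483, -0.055, 0.075) [[294.35134286 192.89866217]]
(0.4785, -0.064, 0.0747) [[292.6679903  191.45636693]]
[[173, 168, 33, 28, 718], [84, 212, 36, 16, 245]]
[[172, 165, 35, 34, 822], [84, 213, 37, 15, 257]]
[[172, 168, 35, 31, 820], [83, 212, 37, 16, 245]]
```

View pics/w6.png

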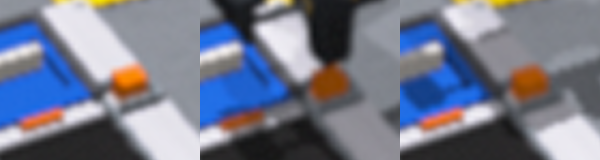

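The scene view shows the fingertips ending above the tab: tip at (294,188) against an expected (294,193). So the closed fingers reach less far than the TCP reading says, and nothing was touched. I'll go back and step down until I feel contact.

Call:
{"op": "send_rows", "data": {"targets": [{"rotation": [0, 0, 0], "linear": [0.2, 0, 0], "jaw": 0}, {"rotation": [0, 0, 0], "linear": [0.4, 0, 0.1], "jaw": 0}, {"rotation": [0, 0, 0], "linear": [0.4, 0, 0.3], "jaw": 0}, {"rotation": [0, 0, 0], "linear": [0.4, 0, 0.4], "jaw": 0}, {"rotation": [0, 0, 0], "linear": [0.4, 0, 0.4], "jaw": 0}]}}

```text
time_s: 4.15
eef_pos: [0.4827, -0.0527, 0.0713]
tool_rot: [-2.772, -1.467, 0.008]
wrist_force: [0.8, -0.3, 0.5]
width: 0.0003
```

Call:
{"op": "send_rows", "data": {"targets": [{"rotation": [0, 0, 0], "linear": [0, 0, 0.005], "jaw": 0}, {"rotation": [0, 0, 0], "linear": [0, 0, 0.01], "jaw": 0}]}}

```text
time_s: 4.35
eef_pos: [0.4865, -0.0552, 0.0741]
tool_rot: [2.777, 1.466, 0.002]
wrist_force: [0.4, 0.2, -0.6]
width: 0.0002
```

Call:
{"op": "send_rows", "data": {"targets": [{"rotation": [0, 0, 0], "linear": [0, 0, 0.005], "jaw": 0}, {"rotation": [0, 0, 0], "linear": [0, 0, 0.01], "jaw": 0}]}}

```text
time_s: 4.55
eef_pos: [0.4861, -0.0554, 0.0718]
tool_rot: [2.777, 1.465, 0.002]
wrist_force: [0.4, 0.1, 0.3]
width: 0.0002
```

```bash
python3 - <<'E'
from h import *
goal((.483,-.055,.075),55.8)
b=robot.camera("scene"); print([(n,c.round(1)) for n,c in cents(b,(5,150,100),(20,255,255),(205,165,330,260))[0]])
E
```

```text
t 4.55 pos [ 0.4861 -0.0554  0.0718] F [0.4 0.1 0.3] w 0.0002
lin [-0.0074 -0.0139 -0.0159] rot [ 0.0006 -0.0002 -0.0009]
[(np.int32(42), array([293.5, 192.3])), (np.int32(14), array([273.2, 201. ]))]
```

Call:
{"op": "send_rows", "data": {"targets": [{"rotation": [0, 0, 0], "linear": [-0.005, -0.01, 0.005], "jaw": 0}, {"rotation": [0, 0, 0], "linear": [-0.005, -0.01, 0.01], "jaw": 0}]}}

```text
time_s: 4.8
eef_pos: [0.4829, -0.0546, 0.0689]
tool_rot: [2.778, 1.466, 0.0]
wrist_force: [0.4, -0.8, -0.4]
width: 0.0002
```

Call:
{"op": "send_rows", "data": {"targets": [{"rotation": [0, 0, 0], "linear": [0, 0, 0.005], "jaw": 0}, {"rotation": [0, 0, 0], "linear": [0, 0, 0.01], "jaw": 0}]}}

```text
time_s: 5.0
eef_pos: [0.4831, -0.0546, 0.0667]
tool_rot: [-2.778, -1.466, -0.0]
wrist_force: [0.0, -0.3, 0.3]
width: 0.0005
```

```bash
python3 - <<'E'
from h import *
goal((.483,-.055,.075),55.8)
a=robot.camera("wrist");b=robot.camera("scene"); print([(n,c.round(1)) for n,c in cents(b,(5,150,100),(20,255,255),(205,165,330,260))[0]])
c=cv2.resize(b[160:220,260:330],(467,400),interpolation=2); d=cv2.resize(a[200:300,270:353],(332,400),interpolation=2)
cv2.imwrite("pics/w7.png",np.hstack([d,c])[:,:,::-1])
E
```

```text
t 5.0 pos [ 0.4831 -0.0546  0.0667] F [ 0.  -0.3  0.3] w 0.0005
lin [-0.002   0.0005 -0.0413] rot [ 0.     -0.     -0.0009]
[(np.int32(40), array([293.5, 192.6])), (np.int32(14), array([273.2, 201. ]))]
```

View pics/w7.png

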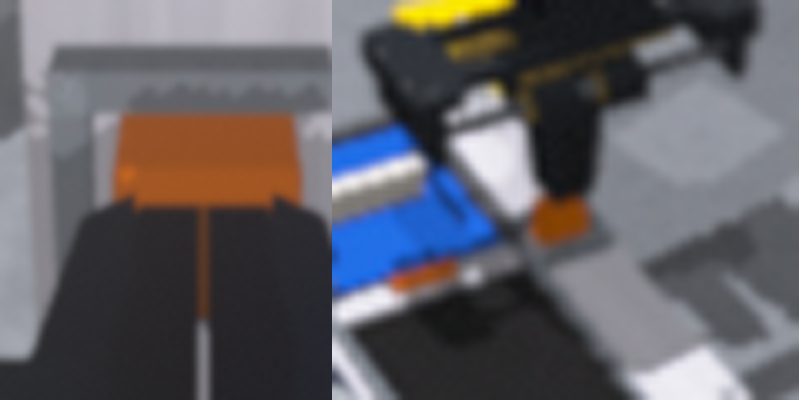

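Ten pictures viewed so far. The tips sit squarely over the tab, still a few mm above it: about 5 mm of tab top shows ahead of them, and the scene view puts them at roughly z 0.09. The reading is therefore about 20 mm low, and I keep stepping down.

Call:
{"op": "send_rows", "data": {"targets": [{"rotation": [0, 0, 0], "linear": [0, 0, 0.005], "jaw": 0}, {"rotation": [0, 0, 0], "linear": [0, 0, 0.01], "jaw": 0}]}}

```text
time_s: 5.3
eef_pos: [0.4832, -0.0546, 0.0648]
tool_rot: [2.778, 1.466, 0.0]
wrist_force: [0.0, -0.1, 0.4]
width: 0.0006
```

Call:
{"op": "send_rows", "data": {"targets": [{"rotation": [0, 0, 0], "linear": [0, 0, 0.005], "jaw": 0}, {"rotation": [0, 0, 0], "linear": [0, 0, 0.01], "jaw": 0}]}}

```text
time_s: 5.5
eef_pos: [0.4832, -0.0546, 0.0627]
tool_rot: [-2.778, -1.466, 0.0]
wrist_force: [0.5, 0.2, -0.1]
width: 0.0002
```

Call:
{"op": "send_rows", "data": {"targets": [{"rotation": [0, 0, 0], "linear": [0, 0, 0.005], "jaw": 0}, {"rotation": [0, 0, 0], "linear": [0, 0, 0.01], "jaw": 0}]}}

```text
time_s: 5.7
eef_pos: [0.4831, -0.0546, 0.0607]
tool_rot: [-2.778, -1.466, 0.0]
wrist_force: [-0.7, 0.1, -0.2]
width: 0.0003
```

```bash
python3 - <<'E'
from h import *
b=robot.camera("scene"); print([(n,c.round(1)) for n,c in cents(b,(5,150,100),(20,255,255),(205,165,330,260))[0]])
E
```

```text
[(np.int32(33), array([293.5, 193. ])), (np.int32(14), array([273.2, 201. ]))]
```

Call:
{"op": "send_rows", "data": {"targets": [{"rotation": [0, 0, 0], "linear": [0, 0, 0.005], "jaw": 0}, {"rotation": [0, 0, 0], "linear": [0, 0, 0.01], "jaw": 0}]}}

```text
time_s: 5.95
eef_pos: [0.4832, -0.0546, 0.0588]
tool_rot: [2.778, 1.467, 0.0]
wrist_force: [0.0, 1.6, 0.9]
width: 0.0006
```

Call:
{"op": "send_rows", "data": {"targets": [{"rotation": [0, 0, 0], "linear": [0, 0, 0.005], "jaw": 0}, {"rotation": [0, 0, 0], "linear": [0, 0, 0.01], "jaw": 0}]}}

```text
time_s: 6.15
eef_pos: [0.4831, -0.0546, 0.0567]
tool_rot: [-2.778, -1.466, -0.0]
wrist_force: [-0.5, -0.1, -0.7]
width: 0.0004
```

```bash
python3 - <<'E'
from h import *
b=robot.camera("scene"); print([(n,c.round(1)) for n,c in cents(b,(5,150,100),(20,255,255),(205,165,330,260))[0]])
E
```

```text
[(np.int32(26), array([293.3, 193.5])), (np.int32(14), array([273.2, 201. ]))]
```

```bash
python3 - <<'E'
from h import *
b=robot.camera("scene")
for c in (291,293,295,297): print(c,[tuple(int(v) for v in b[r,c]) for r in range(183,200)])
print(proj("scene",np.array([[.483,-.0546,z] for z in(.0567,.075,.084,.09)])))
E
```

```text
291 [(23, 25, 27), (21, 23, 25), (22, 23, 26), (22, 23, 26), (23, 25, 28), (28, 27, 29), (45, 35, 33), (73, 43, 28), (102, 53, 18), (115, 56, 8), (124, 62, 7), (130, 65, 11), (126, 69, 31), (116, 81, 65), (99, 87, 87), (88, 88, 94), (84, 88, 94)]
293 [(24, 25, 27), (24, 25, 28), (23, 24, 26), (24, 24, 27), (24, 25, 28), (22, 24, 27), (21, 25, 27), (20, 23, 25), (36, 28, 25), (74, 42, 22), (113, 59, 13), (130, 65, 9), (126, 66, 21), (107, 71, 55), (84, 75, 75), (77, 80, 85), (92, 94, 100)]
295 [(22, 21, 23), (22, 23, 24), (23, 22, 22), (20, 19, 22), (20, 20, 21), (19, 21, 22), (21, 23, 24), (23, 22, 24), (50, 30, 22), (97, 49, 16), (124, 62, 10), (128, 65, 13), (114, 70, 44), (89, 75, 72), (75, 78, 82), (85, 88, 94), (117, 118, 125)]
297 [(20, 20, 22), (22, 22, 24), (20, 21, 22), (21, 21, 24), (22, 22, 24), (21, 21, 22), (22, 22, 25), (38, 30, 28), (74, 43, 27), (111, 59, 24), (125, 66, 22), (122, 70, 40), (99, 75, 68), (82, 80, 85), (83, 86, 92), (106, 107, 114), (132, 131, 139)]
[[294.46933027 197.0540125 ]
 [294.45432362 192.93356831]
 [294.44685546 190.88300316]
 [294.44184404 189.50699701]]
```

Call:
{"op": "send_rows", "data": {"targets": [{"rotation": [0, 0, 0], "linear": [0, 0, 0.005], "jaw": 0}, {"rotation": [0, 0, 0], "linear": [0, 0, 0.01], "jaw": 0}]}}

```text
time_s: 6.45
eef_pos: [0.4833, -0.0546, 0.0551]
tool_rot: [2.778, 1.466, 0.0]
wrist_force: [-0.3, 0.6, 3.8]
width: 0.0008
```

Call:
{"op": "send_rows", "data": {"targets": [{"rotation": [0, 0, 0], "linear": [0, 0, 0.005], "jaw": 0}, {"rotation": [0, 0, 0], "linear": [0, 0, 0.01], "jaw": 0}]}}

```text
time_s: 6.65
eef_pos: [0.4833, -0.0546, 0.053]
tool_rot: [2.778, 1.466, 0.0]
wrist_force: [-1.6, 1.0, 4.0]
width: 0.0006
```

```bash
python3 - <<'E'
from h import *
b=robot.camera("scene"); print([(n,c.round(1)) for n,c in cents(b,(5,150,100),(20,255,255),(205,165,330,260))[0]])
print([tuple(int(v) for v in b[r,295]) for r in range(186,200)])
E
```

```text
[(np.int32(20), array([293.2, 193.8])), (np.int32(8), array([273.4, 201.2]))]
[(19, 20, 21), (21, 21, 22), (23, 23, 24), (21, 20, 23), (20, 21, 24), (24, 24, 25), (56, 32, 20), (105, 52, 9), (126, 65, 14), (114, 70, 45), (89, 75, 71), (76, 78, 82), (85, 89, 93), (117, 117, 123)]
```

Contact at 4 N, reading ≈ 0.056, and the tongue is now shrinking. The tip is therefore about 28 mm above the reading. I'll press on to the stop, expected near 0.047.

Call:
{"op": "send_rows", "data": {"targets": [{"rotation": [0, 0, 0], "linear": [0, 0, 0.005], "jaw": 0}, {"rotation": [0, 0, 0], "linear": [0, 0, 0.01], "jaw": 0}, {"rotation": [0, 0, 0], "linear": [0, 0, 0.015], "jaw": 0}, {"rotation": [0, 0, 0], "linear": [0, 0, 0.02], "jaw": 0}]}}

```text
time_s: 7.1
eef_pos: [0.4832, -0.0546, 0.0487]
tool_rot: [2.778, 1.466, 0.0]
wrist_force: [-1.6, 0.4, 4.1]
width: 0.0001
```

Call:
{"op": "send_rows", "data": {"targets": [{"rotation": [0, 0, 0], "linear": [0, 0, 0.005], "jaw": 0}, {"rotation": [0, 0, 0], "linear": [0, 0, 0.005], "jaw": 0}]}}

```text
time_s: 7.3
eef_pos: [0.4832, -0.0546, 0.0477]
tool_rot: [2.778, 1.466, 0.0]
wrist_force: [1.0, 0.0, 2.1]
width: 0.0006
```

Call:
{"op": "send_rows", "data": {"targets": [{"rotation": [0, 0, 0], "linear": [0, 0, 0.005], "jaw": 0}, {"rotation": [0, 0, 0], "linear": [0, 0, 0.005], "jaw": 0}]}}

```text
time_s: 7.5
eef_pos: [0.4832, -0.0545, 0.0473]
tool_rot: [-2.778, -1.466, 0.0]
wrist_force: [-2.6, 1.8, 8.4]
width: 0.0002
```

Call:
{"op": "send_rows", "data": {"targets": [{"rotation": [0, 0, 0], "linear": [0, 0, 0.004], "jaw": 0}, {"rotation": [0, 0, 0], "linear": [0, 0, 0.004], "jaw": 0}]}}

```text
time_s: 7.7
eef_pos: [0.4832, -0.0545, 0.0472]
tool_rot: [-2.778, -1.467, 0.0]
wrist_force: [-6.0, 3.0, 16.1]
width: 0.0002
```

Call:
{"op": "send_rows", "data": {"targets": [{"rotation": [0, 0, 0], "linear": [0, 0, -0.1], "jaw": 0}, {"rotation": [0, 0, 0], "linear": [-0.1, 0, -0.3], "jaw": 0}, {"rotation": [0, 0, 0], "linear": [-0.35, 0, -0.4], "jaw": 0}, {"rotation": [0, 0, 0], "linear": [-0.4, 0, -0.4], "jaw": 0}, {"rotation": [0, 0, 0], "linear": [-0.4, 0, -0.4], "jaw": 0}]}}

```text
time_s: 8.2
eef_pos: [0.4377, -0.1222, 0.1266]
tool_rot: [2.779, 1.462, 0.001]
wrist_force: [0.1, 1.0, -0.1]
width: 0.0003
```

```bash
python3 - <<'E'
from h import *
p=robot.camera_params("wrist"); a=robot.camera("wrist"); b=robot.camera("scene")
print([(n,c.round(1)) for n,c in cents(b,(5,150,100),(20,255,255),(205,165,330,260),3)[0]])
print([(n,c.round(1),ray("wrist",c,.075,p)) for n,c in cents(a,(5,150,100),(20,255,255),(150,0,640,400),40)[0]])
# behind-rib target: rib (0,-50); contact face y=-55; finger centre start y=-55-9-10
ux=np.array([np.cos(np.radians(-34.2)),np.sin(np.radians(-34.2))]); uy=np.array([-ux[1],ux[0]])
rib=np.array([.510,-.1515]); print('rib-24mm',rib-.024*uy); goal([*(rib-.024*uy),.08],55.8)
print(proj("wrist",np.array([*rib,.086])))
c=cv2.resize(a[50:300,200:500],(600,500),interpolation=2); cv2.imwrite("pics/w8.png",c[:,:,::-1])
E
```

```text
[(np.int32(32), array([293.5, 193. ]))]
[(np.int32(1254), array([319.5,  89. ]), array([ 0.48294625, -0.05559348,  0.075     ]))]
rib-24mm [ 0.49651    -0.17134993]
t 8.3 pos [ 0.4378 -0.1204  0.1255] F [-0.3 -0.1 -0.2] w 0.0007
lin [-0.0445  0.3862  0.2273] rot [-0.0002 -0.0001 -0.0012]
[[441.04823362 197.06501603]]
```

View pics/w8.png

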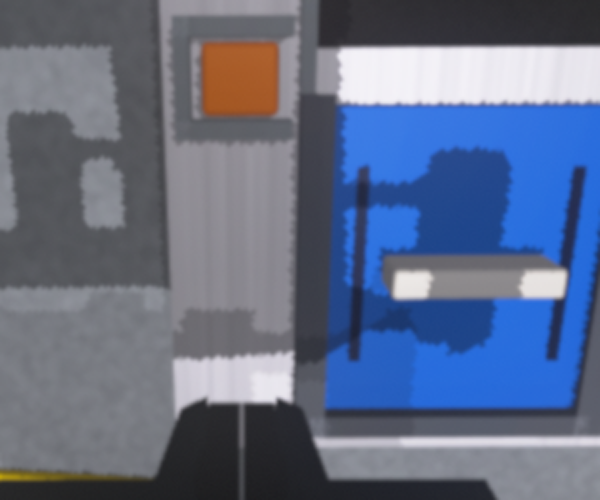

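The tongue has vanished (no orange left at its place) and the stop took 16 N, so the tab is fully in. The rib shows at pixel (440,192), within 3 mm of the prediction. Twelve pictures viewed counting this one, give or take, so I check by numbers from here. Next: over behind the rib, then down to tip z ≈ 0.078 (reading 0.050).

Call:
{"op": "send_rows", "data": {"targets": [{"rotation": [0, 0, 0], "linear": [-0.04, 0.15, 0], "jaw": 0}, {"rotation": [0, 0, 0], "linear": [-0.045, 0.3, 0], "jaw": 0}, {"rotation": [0, 0, 0], "linear": [-0.045, 0.386, 0], "jaw": 0}, {"rotation": [0, 0, 0], "linear": [-0.045, 0.386, 0], "jaw": 0}, {"rotation": [0, 0, 0], "linear": [-0.045, 0.386, 0.05], "jaw": 0}]}}

```text
time_s: 8.8
eef_pos: [0.4971, -0.1708, 0.1156]
tool_rot: [-2.777, -1.468, -0.0]
wrist_force: [-0.0, 0.2, -0.4]
width: 0.0004
```

Call:
{"op": "send_rows", "data": {"targets": [{"rotation": [0, 0, 0], "linear": [0, 0, 0.1], "jaw": 0}, {"rotation": [0, 0, 0], "linear": [0, 0, 0.2], "jaw": 0}, {"rotation": [0, 0, 0], "linear": [0, 0, 0.27], "jaw": 0}, {"rotation": [0, 0, 0], "linear": [0, 0, 0.31], "jaw": 0}, {"rotation": [0, 0, 0], "linear": [0, 0, 0.327], "jaw": 0}]}}

```text
time_s: 9.3
eef_pos: [0.4959, -0.1708, 0.0495]
tool_rot: [-2.777, -1.466, 0.001]
wrist_force: [0.4, -0.2, -0.0]
width: 0.0005
```

```bash
python3 - <<'E'
from h import *
goal((.4965,-.1713,.050),55.8)
a=robot.camera("wrist"); L,m=cents(a,(0,0,120),(180,60,255),(200,150,440,330),20); print([(n,c.round(0)) for n,c in L])
b=cents(robot.camera("scene"),(100,150,60),(125,255,255),(205,165,330,260),30)[0]; print(b)
E
```

```text
t 9.3 pos [ 0.4959 -0.1708  0.0495] F [ 0.4 -0.2 -0. ] w 0.0005
lin [-0.0003  0.0038 -0.0024] rot [-0.0006  0.     -0.0007]
[(np.int32(439), array([206., 167.])), (np.int32(372), array([434., 169.])), (np.int32(497), array([203., 251.])), (np.int32(2753), array([324., 229.])), (np.int32(23), array([438., 285.]))]
[(np.int32(371), array([266.35040431, 192.45013477])), (np.int32(54), array([233.68518519, 218.72222222])), (np.int32(61), array([246.93442623, 213.03278689]))]
```

Call:
{"op": "send_rows", "data": {"targets": [{"rotation": [0, 0, 0], "linear": [0.025, 0, 0], "jaw": 0}, {"rotation": [0, 0, 0], "linear": [0.05, 0, 0], "jaw": 0}, {"rotation": [0, 0, 0], "linear": [0.075, 0, 0], "jaw": 0}, {"rotation": [0, 0, 0], "linear": [0.1, 0, 0], "jaw": 0}, {"rotation": [0, 0, 0], "linear": [0.125, 0, 0], "jaw": 0}]}}

```text
time_s: 9.9
eef_pos: [0.5114, -0.1511, 0.0512]
tool_rot: [2.777, 1.466, 0.0]
wrist_force: [-1.8, -2.4, 3.2]
width: 0.0003
```

```bash
python3 - <<'E'
from h import *
goal((.4965,-.1713,.050),55.8)
b=cents(robot.camera("scene"),(100,150,60),(125,255,255),(205,165,330,260),30)[0]; print(b)
E
```

```text
t 9.9 pos [ 0.5114 -0.1511  0.0512] F [-1.8 -2.4  3.2] w 0.0003
lin [-0.1255 -0.0047  0.0061] rot [ 0.0004  0.0001 -0.0008]
[(np.int32(402), array([269.30845771, 196.41791045])), (np.int32(101), array([239.9009901, 224.4950495]))]
```

```bash
python3 - <<'E'
from h import *
p=robot.camera_params("wrist"); a=robot.camera("wrist"); h=cv2.cvtColor(a,cv2.COLOR_RGB2HSV)
m=cv2.inRange(h,(100,130,50),(125,255,255)); m[:, :150]=0
cs=max(cv2.findContours(m,0,2)[0],key=cv2.contourArea); x,y,w,hh=cv2.boundingRect(cs); print(x,y,w,hh)
front=ray("wrist",(x+w/2,y),.066,p); print(front)
ux=np.array([np.cos(np.radians(-34.2)),np.sin(np.radians(-34.2))]); uy=np.array([-ux[1],ux[0]]); O=np.array([.510,-.1515])+.05*uy
s=robot.get_state(); f=lambda q:(np.array(q[:2])-O)@np.c_[ux,uy]*1e3
print('front edge unit',f(front),'tcp unit',f(s['eef_pos']),s['eef_pos'],s['wrist_force'])
E
```

```text
210 111 222 180
[ 0.55298273 -0.09040331  0.066     ]
front edge unit [ 1.20875004 24.69176388] tcp unit [  0.49263591 -48.27209274] [ 0.51137868 -0.15034778  0.05079194] [-0.5568553   0.02207508  0.30880195]
```

The cover's front edge is at y +25 (cover centre ≈ -30), so it has moved about 20 mm with TCP just behind the rib. Another 110 mm to go.

Call:
{"op": "send_rows", "data": {"targets": [{"rotation": [0, 0, 0], "linear": [0.03, 0, 0], "jaw": 0}, {"rotation": [0, 0, 0], "linear": [0.06, 0, 0], "jaw": 0}, {"rotation": [0, 0, 0], "linear": [0.09, 0, 0], "jaw": 0}, {"rotation": [0, 0, 0], "linear": [0.12, 0, 0], "jaw": 0}, {"rotation": [0, 0, 0], "linear": [0.15, 0, 0], "jaw": 0}]}}

```text
time_s: 10.5
eef_pos: [0.528, -0.1257, 0.0506]
tool_rot: [-2.778, -1.466, 0.0]
wrist_force: [-1.2, -2.3, 2.7]
width: 0.0004
```

Call:
{"op": "send_rows", "data": {"targets": [{"rotation": [0, 0, 0], "linear": [0.03, 0, 0], "jaw": 0}, {"rotation": [0, 0, 0], "linear": [0.06, 0, 0], "jaw": 0}, {"rotation": [0, 0, 0], "linear": [0.09, 0, 0], "jaw": 0}, {"rotation": [0, 0, 0], "linear": [0.12, 0, 0], "jaw": 0}, {"rotation": [0, 0, 0], "linear": [0.15, 0, 0], "jaw": 0}]}}

```text
time_s: 11.0
eef_pos: [0.5449, -0.101, 0.0506]
tool_rot: [-2.778, -1.466, 0.0]
wrist_force: [-2.5, -1.7, 1.5]
width: 0.0007
```

```bash
cat >> h.py <<'E'
def cover():
    p=robot.camera_params("wrist"); a=robot.camera("wrist"); s=robot.get_state()
    m=cv2.inRange(cv2.cvtColor(a,cv2.COLOR_RGB2HSV),(100,130,50),(125,255,255)); m[:,:150]=0
    x,y,w,hh=cv2.boundingRect(max(cv2.findContours(m,0,2)[0],key=cv2.contourArea))
    ux=np.array([np.cos(np.radians(-34.2)),np.sin(np.radians(-34.2))]); uy=np.array([-ux[1],ux[0]]); O=np.array([.510,-.1515])+.05*uy
    f=lambda q:((np.array(q[:2])-O)@np.c_[ux,uy]*1e3).round(1)
    print((x,y,w,hh),'corners',[f(ray("wrist",q,.066,p)) for q in((x,y),(x+w,y),(x,y+hh),(x+w,y+hh))],'tcp',f(s['eef_pos']),s['eef_pos'][2],s['wrist_force'].round(1),s['time_s'])
E
python3 -c "
from h import *
cover()"
```

```text
(210, 111, 224, 180) corners [array([-47.5,  84.3]), array([50.2, 84.2]), array([-56.9,  -6.8]), array([59.7, -6.9])] tcp [ 0.4 12.2] 0.050579186250066056 [ 0.  -0.3 -0.9] 11.05
```

Call:
{"op": "send_rows", "data": {"targets": [{"rotation": [0, 0, 0], "linear": [0.03, 0, 0], "jaw": 0}, {"rotation": [0, 0, 0], "linear": [0.06, 0, 0], "jaw": 0}, {"rotation": [0, 0, 0], "linear": [0.09, 0, 0], "jaw": 0}, {"rotation": [0, 0, 0], "linear": [0.12, 0, 0], "jaw": 0}, {"rotation": [0, 0, 0], "linear": [0.15, 0, 0], "jaw": 0}]}}

```text
time_s: 11.55
eef_pos: [0.5618, -0.0761, 0.0505]
tool_rot: [-2.778, -1.466, 0.0]
wrist_force: [-1.5, -1.5, -0.2]
width: 0.0005
```

Call:
{"op": "send_rows", "data": {"targets": [{"rotation": [0, 0, 0], "linear": [0.02, 0, 0], "jaw": 0}, {"rotation": [0, 0, 0], "linear": [0.04, 0, 0], "jaw": 0}, {"rotation": [0, 0, 0], "linear": [0.06, 0, 0], "jaw": 0}, {"rotation": [0, 0, 0], "linear": [0.08, 0, 0], "jaw": 0}, {"rotation": [0, 0, 0], "linear": [0.1, 0, 0], "jaw": 0}]}}

```text
time_s: 12.05
eef_pos: [0.5729, -0.0599, 0.0505]
tool_rot: [-2.778, -1.466, 0.0]
wrist_force: [-1.2, -0.6, -0.3]
width: 0.0003
```

```bash
python3 -c "
from h import *
cover()"
```

```text
(209, 111, 225, 180) corners [array([-47.8, 134.1]), array([ 50.3, 134. ]), array([-57.3,  43.1]), array([59.7, 42.9])] tcp [ 0.6 61.7] 0.05058107706630883 [ 0.2  0.4 -0.2] 12.1
```

The front edge is at y +134, so the cover centre is ≈ +79. I'll back off, rise and retreat.

Call:
{"op": "send_rows", "data": {"targets": [{"rotation": [0, 0, 0], "linear": [-0.04, 0, 0], "jaw": 0}, {"rotation": [0, 0, 0], "linear": [-0.06, 0, -0.1], "jaw": 0}, {"rotation": [0, 0, 0], "linear": [-0.06, 0, -0.3], "jaw": 0}, {"rotation": [0, 0, 0], "linear": [-0.06, 0, -0.5], "jaw": 0}, {"rotation": [0, 0, 0], "linear": [-0.06, 0, -0.7], "jaw": 0}]}}

```text
time_s: 12.6
eef_pos: [0.5655, -0.0705, 0.192]
tool_rot: [-2.778, -1.466, 0.0]
wrist_force: [-0.0, -0.6, 0.3]
width: 0.0003
```

Call:
{"op": "send_rows", "data": {"targets": [{"rotation": [0, 0, 0], "linear": [-0.2, 0, -0.2], "jaw": 0}, {"rotation": [0, 0, 0], "linear": [-0.4, 0, -0.3], "jaw": 0}, {"rotation": [0, 0, 0], "linear": [-0.6, 0, -0.3], "jaw": 0}, {"rotation": [0, 0, 0], "linear": [-0.6, 0, -0.3], "jaw": 0}, {"rotation": [0, 0, 0], "linear": [-0.6, 0, -0.3], "jaw": 0}]}}

```text
time_s: 13.1
eef_pos: [0.4978, -0.17, 0.2507]
tool_rot: [2.78, 1.463, 0.001]
wrist_force: [0.4, 0.6, 0.1]
width: 0.0004
```

```bash
python3 - <<'E'
from h import *
p=robot.camera_params("wrist"); a=robot.camera("wrist"); b=robot.camera("scene"); t=robot.camera("top")
m=cv2.inRange(cv2.cvtColor(a,cv2.COLOR_RGB2HSV),(100,150,90),(125,255,255))
ux=np.array([np.cos(np.radians(-34.2)),np.sin(np.radians(-34.2))]); uy=np.array([-ux[1],ux[0]]); O=np.array([.510,-.1515])+.05*uy
f=lambda q:((np.array(q[:2])-O)@np.c_[ux,uy]*1e3).round(1)
c=max(cv2.findContours(m,0,2)[0],key=cv2.contourArea); r=cv2.minAreaRect(c); print(r,[f(ray("wrist",q,.066,p)) for q in cv2.boxPoints(r)])
bs=cents(b,(100,150,60),(125,255,255),(205,165,330,260),30)[0]; print([(n,c,f(ray("scene",c,.066))) for n,c in bs])
print('orange scene',[(n,c) for n,c in cents(b,(5,150,100),(20,255,255),(205,165,330,260),3)[0]], robot.get_state()['eef_pos'])
def fit(x,w,h): return cv2.resize(x,(w,h),interpolation=2)
cv2.imwrite("pics/final.png",np.hstack([fit(a,480,300),fit(b[160:260,205:330],320,300)])[:,:,::-1])
E
```

```text
((320.5, 34.0), (68.0, 109.0), 90.0) [array([-48. ,  82.4]), array([50.5, 82.1]), array([53.2, 24.5]), array([-51.1,  24.9])]
[(np.int32(569), array([282.60984183, 214.66959578]), array([ 3.8, 86.8])), (np.int32(50), array([235.96, 219.18]), array([145.4,  36.8]))]
orange scene [(np.int32(37), array([293.48648649, 192.78378378]))] [ 0.4985249  -0.16828275  0.25007674]
```

View pics/final.png

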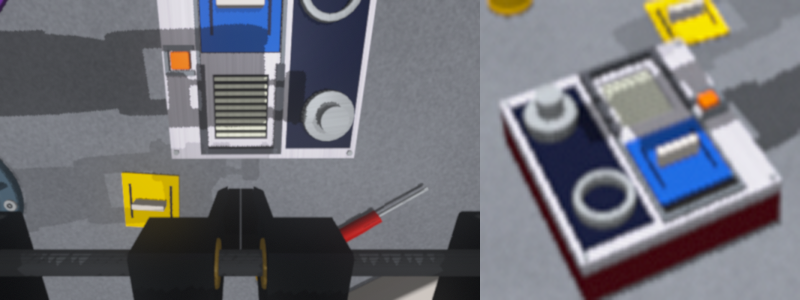

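The filter (240,107) is fully open, and the cover lies flat on the ledge with its rear edge at y +25 (centre ≈ +80). The weight and ring stand as before.

```bash
python3 -c "
from rig import robot
print(robot.get_state()['time_s']); robot.sign_off()"
```

```text
13.25
the job is handed in; nothing more can be done
```

The lint filter is open and the job was handed in at 13.25 s. The tab was pressed to its stop at 16 N, and the tongue vanished from view. I then pushed the cover by the rib face with the closed fingertips, at about 3 N along the track.

**Last checks:** the cover's rear edge is at y ≈ +25 mm, so its centre is at ≈ +80 mm, past the +63 mm where it clears the guides. It lies flat on the ledge and the whole filter is open. The tab stayed in, the weight and ring stand as before, and the arm is clear at z 0.25 m.

**What disagreed:**
- **Fingertip height:** the closed fingertips ended about 28 mm above the reported TCP, by contact and by the scene camera. My first press attempt therefore touched nothing. I used the contact height after that.
- **Force along z:** up to 3 N upward on the tool showed while pushing. It was gone by the end of the push.
- **Cover position:** the scene camera's colour centroid put the cover centre at y +87 mm. The wrist camera's edges gave +80 mm. Both are inside the allowed range.
- **Picture count:** I viewed 12 pictures, over the 8 planned but within the limit.

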